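# Gather the pink bike's parts into the parts tray

## Task

Gather the four pink parts of the child's bike from the bench into the black parts tray, each lying on the floor of its own compartment and the same way up as it lies now: the pedal on the yellow mat, the handlebar grip on the blue, the bell on the green and the seat clamp ring on the white. Leave the turquoise pedal and bell, which belong to another bike, where they are.

Things in the scene. Friction and masses are not known exactly. Their poses are not given: they have to be found in the camera images.
- pedal: Pink bicycle pedal lying flat, 86 mm long over all (x) x 48 wide (y) x 24 high, 0.16 kg. Origin on its underside, midway along the over-all length, on the centre line: treads from x = -43 to +27 mm, then a steel axle stub 12 mm thick to x = +43. Its long outer sides (y = -24 and +24) are flat and upright: grip across them. z up.
- grip: Pink ribbed handlebar grip lying along its x: 92 mm long, a round barrel 30 mm across between two black square end collars (34 mm square, 8 mm thick) on which it stands. Origin at the middle of the barrel, on its axis's vertical, at the level of the collars' underside (barrel axis 17 mm up). z up. Grip the barrel across y. About 0.08 kg.
- bell: Pink bicycle bell, a dome on a black foot: 50 mm across, 40 high, sides upright from 9 to 26 mm above the underside, 0.09 kg. Origin at the centre of its underside, z up. A small steel thumb lever sticks out along +x to 35 mm from the axis, 6 mm up: grip across y.
- collar: Pink seat-post clamp ring lying flat: 46 mm outside, 32 mm inside, 20 high, with two ears and a steel bolt at its +x that reach 35 mm from the centre. Origin at the ring's centre, on its underside, z up. Grip across y over the outside. About 0.05 kg.
- mat_yellow: Yellow mat, 101 mm square, on the floor of one compartment of the fixed black 2 x 2 parts tray. Origin at the compartment's centre, at bench height; z up, x and y along the walls. The mat's top, on which things rest, is 6 mm above the origin. Compartment 102 mm square inside, walls 4 mm thick, their tops 20 mm above the bench; neighbouring centres 106 mm apart.
- mat_blue: Blue mat, 101 mm square, on the floor of one compartment of the fixed black 2 x 2 parts tray. Origin at the compartment's centre, at bench height; z up, x and y along the walls. The mat's top, on which things rest, is 6 mm above the origin. Compartment 102 mm square inside, walls 4 mm thick, their tops 20 mm above the bench; neighbouring centres 106 mm apart.
- mat_green: Green mat, 101 mm square, on the floor of one compartment of the fixed black 2 x 2 parts tray. Origin at the compartment's centre, at bench height; z up, x and y along the walls. The mat's top, on which things rest, is 6 mm above the origin. Compartment 102 mm square inside, walls 4 mm thick, their tops 20 mm above the bench; neighbouring centres 106 mm apart.
- mat_white: White mat, 101 mm square, on the floor of one compartment of the fixed black 2 x 2 parts tray. Origin at the compartment's centre, at bench height; z up, x and y along the walls. The mat's top, on which things rest, is 6 mm above the origin. Compartment 102 mm square inside, walls 4 mm thick, their tops 20 mm above the bench; neighbouring centres 106 mm apart.
- other_pedal: Turquoise look-alike, not to be moved: bicycle pedal lying flat, 86 mm long over all (x) x 48 wide (y) x 24 high, 0.16 kg. Origin on its underside, midway along the over-all length, on the centre line: treads from x = -43 to +27 mm, then a steel axle stub 12 mm thick to x = +43. Its long outer sides (y = -24 and +24) are flat and upright: grip across them. z up.
- other_bell: Turquoise look-alike, not to be moved: bicycle bell, a dome on a black foot: 50 mm across, 40 high, sides upright from 9 to 26 mm above the underside, 0.09 kg. Origin at the centre of its underside, z up. A small steel thumb lever sticks out along +x to 35 mm from the axis, 6 mm up: grip across y.
Mind the look-alikes: they are no part of the job. Several things look just like the mat_green: the one meant starts farthest from the robot's base.

How it is judged:
By the outcome, as a careful person would: the job done as asked, in the order asked, and still so for the second after the job is handed in, with the robot touching nothing.
It also fails if it takes over 109 s, if anything falls off the work surface, if the arm or the gripper's body presses on something with over 40 N, if the wrist force passes 120 N, or if a joint passes its speed limit or range.

## Robot

A 6-joint arm with a two-finger parallel gripper is mounted at the origin on the work surface. World frame = base frame: x ahead of the robot, y to its left, z up, the work surface at z = 0. Lengths are in mm, angles in rad, forces in N, time in s.
With the tool pointing down it reaches from about 350 to 875 mm from the base axis. Payload 4.2 kg.
Tool frame: the origin (TCP) lies between the finger pads; the fingertips stand 25 mm ahead of it and the grasp point (between the pads) lies 6 mm ahead of it; z points along the fingers, y is the line along which they close (so a half turn about z gives the same grasp; the last joint's range is limited). The gripper opens to 85 mm and grips with 20 to 120 N. Pads are 22 mm wide; open, the fingers measure 114 mm over their backs; the gripper's body (76 mm by 85 mm) begins 54 mm behind the grasp point. The pads swing forward as they close: fully open they stand 13 mm farther back than shut.
Start: joints at [1.433, 0.385, 0.008, 0, -1.194, -0.259], TCP at [241.51, 576.431, 256.312] pointing down, gripper open.
Joint ranges: [-3.14, 3.14], [-1.21, 2.06], [-1.07, 1.41], [-3.16, 2.05], [-2.99, -0.16], [-3.1, 3.1]. Speed limits (rad/s): [2.79, 2.79, 3.14, 3.14, 3.14, 3.14].

## Interface

Orientations are given as a unit quaternion [x, y, z, w].
In Python, from bench import arm gives the robot as it stands.
- The arm moves only by the shell command python3 -m pendant 'ROWS'. ROWS is JSON, a list of rows, each a list of 7 numbers: the shift along the tool's x, y, z in m, then the turn, a rotation vector about the tool's x, y, z in degrees, then the finger opening in m, from 0 to 0.0854. In form: [[x, y, z, wx, wy, wz, fingers], ...]. A call has 1 to 12 rows; each row shifts and turns the commanded pose from where the row before left it, along the tool's axes as they then stand; what a row does not reach is not made up. A row lasts 1/10 s, in which the tool goes at most 50 mm and 8.59 degrees, less where a joint would pass 70% of its speed; a pose out of reach is approached as far as the arm can. A call is refused whole if a number of a shift passes 0.05 or a number of a turn 8.59, either way. A call with a gripper value outside its range is refused whole. The fingers move at their own pace and stop on an object; the grip force is fixed at half the most. Time passes only in rows, so rows that do not move let the fingers close. It gives the time, the measured TCP pose, the force, the opening and the grip force at its end, in the units of the state.
- arm.read_state(): the state, without advancing time (a new reading comes with each control period).
- arm.get_image(name): name is "scene" or "side" or "wrist"; returns a dict with "image" (480x640x3 uint8, red, green, blue), "fx", "fy", "cx", "cy" (pixels), "xyz" and "rotation" of the camera in the world. Camera axes: x right, y down, z forward; pixel columns grow to the right and rows downward; lengths in mm; the calibration is good to about 2 mm. A picture is of the moment at which its call begins. There is no depth.
- arm.job_done(): hands the job in; it is judged then, once.
The state is a dict: "clock": time; "joints": joint angles; "joint_vel": joint speeds; "joint_efforts": joint torques, N m; "position": TCP position; "ee_rot": TCP orientation; "contact_force": force on the tool from outside, world axes, zero at the start; "wrist_torque": the same for the moment, N m; "gripper_width": finger opening in mm; "grasp_force": force on a finger pad.
Only numpy, scipy, OpenCV 4.12 (cv2) and the standard library are available. Lean on these libraries where they do the work, as an engineer would, in place of code of your own. Each camera call takes 0.05 s, during which the arm holds its last target. There are 200 camera calls.

## Working session

There is one attempt and no reset: what is moved stays moved. The work goes in short steps, Python scripts to look and compute and a shell command to move; the robot and the scene stay as the last step left them, time stands still between calls to the robot, and variables do not carry over. Pictures are saved under pics/ and viewed, at most 14 in all, crops included, and the job is handed in when it is done.

```bash
mkdir -p pics; cat > h.py <<'E'
import numpy as np, cv2, json
from bench import arm
def snap(n,f):
    d=arm.get_image(n); cv2.imwrite(f'pics/{f}.png',cv2.cvtColor(d['image'],cv2.COLOR_RGB2BGR))
    json.dump({k:np.array(v).tolist() for k,v in d.items() if k!='image'},open(f'pics/{f}.json','w')); return d
def ground(f,u,v,z):
    d=json.load(open(f'pics/{f}.json')); R=np.array(d['rotation']); R=R if R.shape==(3,3) else None
    r=R@np.array([(u-d['cx'])/d['fx'],(v-d['cy'])/d['fy'],1]); c=np.array(d['xyz'])
    return c+r*(z-c[2])/r[2]
E
python3 - <<'E'
from h import *
for n in('scene','side','wrist'):
    d=snap(n,n+'0'); print(n,d['fx'],d['cx'],d['cy'],d['xyz'],np.round(d['rotation'],3).tolist())
print(arm.read_state())
E
```

```text
scene 439.49508518699514 324.17915289554935 245.41862062092818 [803.29425786 502.78843515 589.26493695] [0.221, 0.882, -0.401, -0.109]
side 574.6480616927361 322.0441233569422 239.92418372877762 [ -84.41534004 -671.13968036  592.28218144] [0.823, -0.321, 0.175, -0.436]
wrist 344.4107053897308 320.26427977748943 240.43905312186237 [304.86078808 550.54355646 371.82452077] [-0.548, 0.825, 0.113, -0.076]
{'clock': 0.15, 'joints': array([ 1.43259100e+00,  3.85317521e-01,  6.94782795e-03, -3.07899358e-04,
       -1.19397808e+00, -2.58606172e-01]), 'joint_vel': array([-0.00019139, -0.00275386,  0.0048355 ,  0.00191322, -0.00141199,
       -0.00140678]), 'joint_efforts': array([ 3.96686855e-04, -3.92678189e+01,  1.88582665e+01,  4.18854475e+00,
       -3.38481594e-03, -2.36572617e-06]), 'position': array([241.3879312 , 576.08166112, 255.52022488]), 'ee_rot': array([ 9.80370567e-01, -1.97162192e-01, -9.61747241e-05,  7.82927392e-04]), 'contact_force': array([-0.67163043, -0.39080826, -0.32631608]), 'wrist_torque': array([-0.01174952, -0.00775408,  0.0316164 ]), 'grasp_force': 0.0, 'gripper_width': 85.67763764459004}
```

View pics/scene0.png

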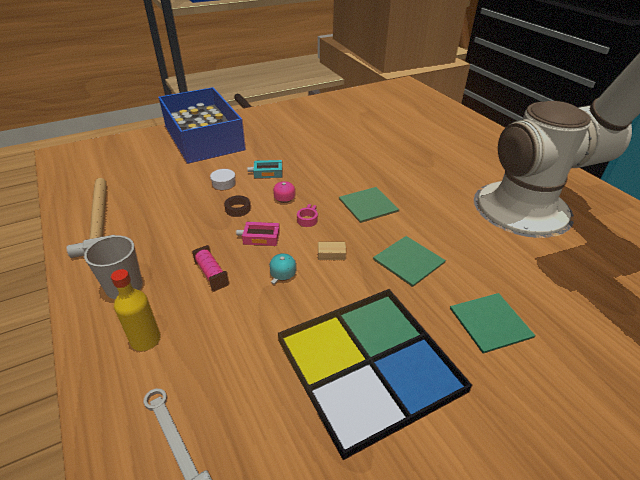

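View pics/side0.png

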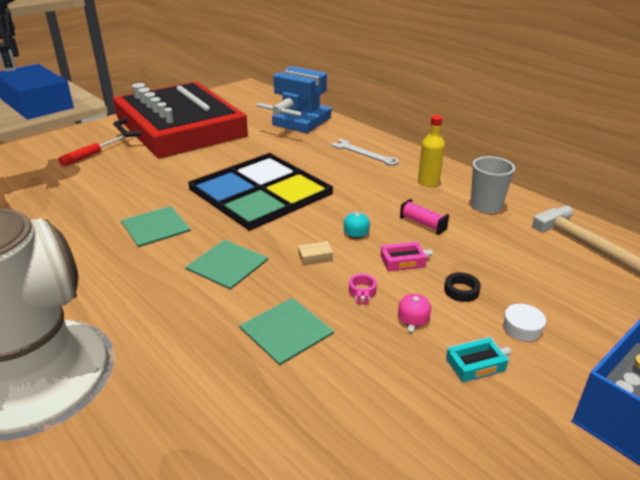

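Scene image: the pink pedal is at (261,233), pink bell (284,191), pink ring (308,215) and grip (210,268). The look-alikes are the turquoise pedal (267,169) and bell (283,267), the black ring (237,205), and three loose green mats at (369,204), (409,260) and (492,321). The green mat in the tray, at (382,325), looks farthest from the base.

```bash
python3 - <<'E'
import cv2
a=cv2.imread('pics/scene0.png'); s=cv2.imread('pics/side0.png')
cv2.imwrite('pics/c1.png',cv2.resize(a[150:295,185:335],None,fx=4,fy=4,interpolation=cv2.INTER_CUBIC))
cv2.imwrite('pics/c2.png',cv2.resize(s[190:340,340:470],None,fx=4,fy=4,interpolation=cv2.INTER_CUBIC))
E
```

```text
(no output)
```

View pics/c1.png

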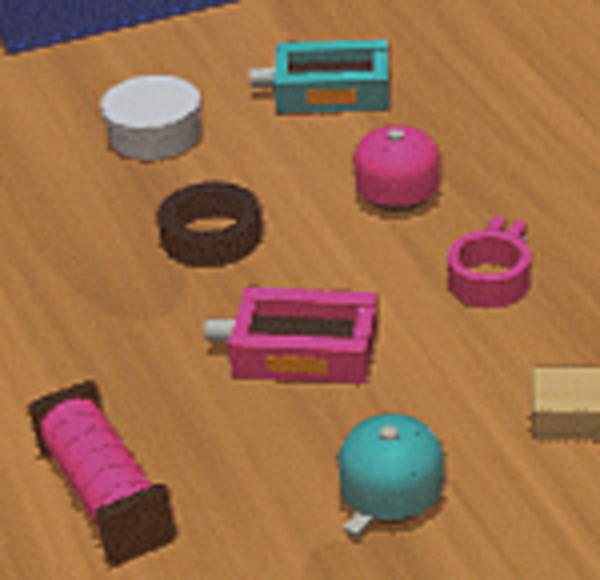

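View pics/c2.png

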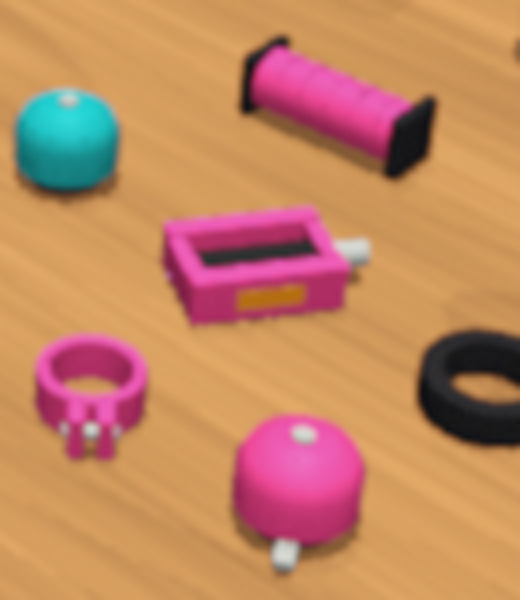

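Crop c1 (scene) and c2 (side) confirm four pink parts. The pink bell's lever and the ring's ears both point away from the scene camera, and the pedal's stub points left. I'll triangulate from both views.

```bash
cat >> h.py <<'E'
def tri(obs):
    A=np.zeros((3,3));b=np.zeros(3)
    for f,u,v in obs:
        d=json.load(open(f'pics/{f}.json'));R=np.array(d['rotation'])
        if R.ndim==1:
            from scipy.spatial.transform import Rotation as Q; R=Q.from_quat(R).as_matrix()
        r=R@np.array([(u-d['cx'])/d['fx'],(v-d['cy'])/d['fy'],1]);r/=np.linalg.norm(r)
        P=np.eye(3)-np.outer(r,r);A+=P;b+=P@np.array(d['xyz'])
    return np.linalg.solve(A,b)
def ground(f,u,v,z):
    d=json.load(open(f'pics/{f}.json'))
    from scipy.spatial.transform import Rotation as Q; R=Q.from_quat(d['rotation']).as_matrix()
    r=R@np.array([(u-d['cx'])/d['fx'],(v-d['cy'])/d['fy'],1]); c=np.array(d['xyz'])
    return c+r*(z-c[2])/r[2]
E
python3 - <<'E'
from h import *
S=lambda u,v:(185+u/4,150+v/4); D=lambda u,v:(340+u/4,190+v/4)
np.set_printoptions(suppress=True,precision=1)
def go(n,z,s,d): print(n,tri([('scene0',*s),('side0',*d)]),ground('scene0',*s,z)[:2],ground('side0',*d,z)[:2])
# pedal: scene corners BL,BR,FR,FL ; side likewise guess
for n,s,d in [('stub-far',(246,288),(348,268)),('nostub-far',(378,293),(190,288)),('nostub-near',(370,345),(165,222)),('stub-near',(232,343),(315,208))]: go('pedal '+n,24,S(*s),D(*d))
go('bell',40,S(397,134),D(303,433)); go('bell lever',6,S(397,134),D(284,555))
go('ring',20,S(490,255),D(92,370)); go('ears',12,S(507,225),D(90,430))
go('gripA',34,S(133,494),D(265,47)); go('gripB',34,S(63,392),D(413,106))
for n,s,d in [('a',(279,335),(331,187)),('b',(389,291),(250,225)),('c',(470,385),(190,186)),('d',(345,456),(269,154))]: go('tray '+n,20,s,d)
go('obell',40,S(390,433),D(70,98))
E
```

```text
pedal stub-far [ 591.5 -211.2   21.1] [ 591.9 -206.3] [ 589.4 -213.8]
pedal nostub-far [ 531.6 -175.3   20.8] [ 532.7 -170.9] [ 528.8 -178.3]
pedal nostub-near [ 555.  -137.    23.5] [ 553.6 -134.1] [ 557.3 -138.2]
pedal stub-near [ 614.8 -172.7   21.5] [ 614.2 -167.4] [ 614.6 -175.3]
bell [ 471.9 -281.9   40.4] [ 470.8 -280.7] [ 474.  -282.2]
bell lever [ 450.2 -307.4   14.6] [ 450.2 -329.2] [ 448.1 -298.8]
ring [ 463.1 -182.8   17.3] [ 463.7 -178.3] [ 462.1 -185.7]
ears [ 439.4 -206.2   14. ] [ 437.9 -208.4] [ 441.6 -204.8]
gripA [694.1 -77.9  32.7] [694.1 -76.2] [692.8 -79.3]
gripB [ 702.  -160.    33.2] [ 701.6 -158. ] [ 702.1 -160.8]
tray a [648.9  85.2  15.4] [650.1  88.6] [643.1  79.2]
tray b [436.   84.8  12.8] [438.6  91.3] [431.2  73.8]
tray c [437.5 295.8  10. ] [441.5 300.6] [429.7 276.7]
tray d [653.1 299.2  13.3] [653.9 302.2] [645.5 287.3]
obell [579.5 -55.3  40. ] [578.3 -53.8] [581.6 -55.8]
```

```bash
python3 -m pendant '[[0,0,0,0,0,8.2,0.07],[0.0372,0.0263,0.003,0,0,0,0.07],[0.0372,0.0263,0.003,0,0,0,0.07],[0.0372,0.0263,0.003,0,0,0,0.07],[0.0372,0.0263,0.003,0,0,0,0.07],[0.0372,0.0263,0.003,0,0,0,0.07],[0.0372,0.0263,0.003,0,0,0,0.07],[0.0372,0.0263,0.003,0,0,0,0.07],[0.0372,0.0263,0.003,0,0,0,0.07],[0.0372,0.0263,0.003,0,0,0,0.07],[0.0372,0.0263,0.003,0,0,0,0.07],[0.0372,0.0263,0.003,0,0,0,0.07]]'
python3 - <<'E'
from h import *
np.set_printoptions(suppress=True,precision=1)
for n,u,v in [('blackring',237,205),('cup base',118,298),('cup top L',88,255),('bottle base',143,343),('block',332,252),('obell base',283,280),('oped',270,172)]: print(n,ground('scene0',u,v,5)[:2])
print('cup',tri([('scene0',111,250),('side0',492,172)]),'bottle top',tri([('scene0',121,277),('side0',436,120)]))
E
```

```text
clock: 1.35
position: [444.0, 116.1, 223.3]
ee_rot: [0.964, -0.267, 0.0, -0.0]
contact_force: [1.0, 1.4, 0.4]
gripper_width: 69.8
grasp_force: 0.0
blackring [ 581.3 -298.7]
cup base [ 864.1 -128.9]
cup top L [ 896.7 -273.5]
bottle base [845.1  -9.5]
block [468.9 -60.4]
obell base [587.9 -34.4]
oped [ 459.4 -394.7]
cup [ 846.2 -164.9   80.4] bottle top [839.7 -20.2 142.9]
```

```bash
python3 -m pendant '[[0.0371,0.0261,0.003,0,0,0,0.07],[0.0371,0.0261,0.003,0,0,0,0.07],[0.0371,0.0261,0.003,0,0,0,0.07],[0.0371,0.0261,0.003,0,0,0,0.07],[0.0371,0.0261,0.003,0,0,0,0.07],[0.0371,0.0261,0.003,0,0,0,0.07],[0.0371,0.0261,0.003,0,0,0,0.07],[0,0,0,0,0,0,0.07],[0,0,0,0,0,0,0.07]]'
python3 - <<'E'
from h import *
d=snap('wrist','w1'); print(d['xyz'],d['rotation'],arm.read_state()['position'])
E
```

```text
clock: 2.25
position: [572.2, -173.3, 201.2]
ee_rot: [0.963, -0.268, -0.001, 0.0]
contact_force: [1.1, 0.6, 0.3]
gripper_width: 70.0
grasp_force: 0.0
[ 631.3813752  -207.88765481  317.57566414] [-0.48714308  0.86241146  0.1197177  -0.06786583] [ 572.11419917 -172.3019607   201.69541157]
```

View pics/w1.png

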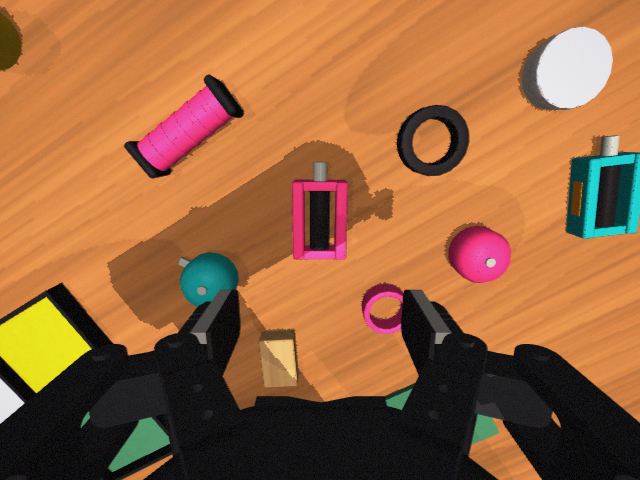

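Wrist picture: the pedal is at (320,220) and aligned with the tool. The grip is at (186,128), the bell button at (490,263), and the ring at (385,308).

```bash
python3 - <<'E'
from h import *
np.set_printoptions(suppress=True,precision=1)
for n,u,v,z in [('p1',293,181,24),('p2',347,181,24),('p3',347,259,24),('p4',293,259,24),('gripmid top',186,128,32),('grip A',148,159,17),('grip B',224,97,17),('bell',490,263,40),('ring',385,308,20),('ring bot',383,311,0)]: print(n,ground('w1',u,v,z)[:2])
E
```

```text
p1 [ 616.7 -172.3]
p2 [ 593.1 -211.3]
p3 [ 532.8 -176.7]
p4 [ 557.9 -135.1]
gripmid top [ 695.6 -123.1]
grip A [695.6 -75.8]
grip B [ 702.3 -159.6]
bell [ 472.  -281.2]
ring [ 470.1 -182.7]
ring bot [ 457.4 -177.7]
```

```bash
python3 -m pendant '[[0.0033,0,0.04,0,0,0,0.07],[0,0,0.045,0,0,0,0.07],[0,0,0.04,0,0,0,0.07],[0,0,0.025,0,0,0,0.07],[0,0,0.015,0,0,0,0.07],[0,0,0.007,0,0,0,0.07],[0,0,0,0,0,0,0.07],[0,0,0,0,0,0,0.04],[0,0,0,0,0,0,0.03],[0,0,0,0,0,0,0.03],[0,0,0,0,0,0,0.03],[0,0,0,0,0,0,0.03]]'
```

```text
clock: 3.5
position: [576.6, -173.8, 32.1]
ee_rot: [0.964, -0.266, 0.002, -0.0]
contact_force: [-0.7, 2.6, 7.1]
gripper_width: 46.8
grasp_force: 63.6
```

```bash
python3 -m pendant '[[0,0,-0.03,0,0,0,0.03],[0,0,-0.045,0,0,0,0.03],[0,0,-0.045,0,0,0,0.03],[0,0,0,0,0,-7.75,0.03],[0,0,0,0,0,-7.75,0.03],[0,0,0,0,0,-7.75,0.03],[0,0,0,0,0,-7.75,0.03],[0.002,-0.045,0,0,0,0,0.03],[0.002,-0.045,0,0,0,0,0.03],[0.002,-0.045,0,0,0,0,0.03],[0.002,-0.045,0,0,0,0,0.03],[0.002,-0.045,0,0,0,0,0.03]]' && python3 -m pendant '[[0.002,-0.045,0,0,0,0,0.03],[0.002,-0.043,0,0,0,0,0.03],[0,0,0,0,0,0,0.03],[0,0,0,0,0,0,0.03]]'
python3 - <<'E'
from h import *
d=snap('wrist','w2'); print(arm.read_state()['position'])
E
```

```text
clock: 4.7
position: [584.5, 52.5, 150.1]
ee_rot: [1.0, 0.0, -0.0, -0.0]
contact_force: [1.1, -0.3, -2.1]
gripper_width: 46.4
grasp_force: 62.8
clock: 5.1
position: [588.4, 140.0, 149.8]
ee_rot: [1.0, 0.001, -0.001, 0.0]
contact_force: [-0.3, -0.1, -1.9]
gripper_width: 46.3
grasp_force: 62.9
[588.44832154 138.89360546 149.85858592]
```

View pics/w2.png

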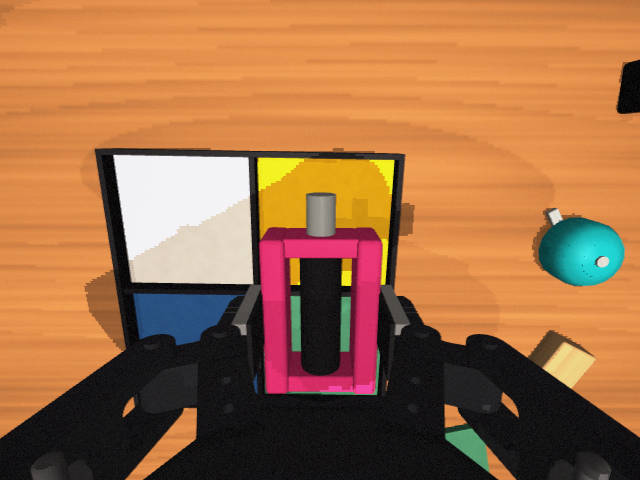

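```bash
python3 - <<'E'
from h import *
np.set_printoptions(suppress=True,precision=1)
for n,u,v,z in [('farL',97,150,20),('farR',404,154,20),('div far',254,154,20),('cross',254,289,20),('L cross',126,291,20),('yR cross',395,290,20),('stub tip',321,194,127)]: print(n,ground('w2',u,v,z)[:2])
d=snap('scene','s2')
E
```

```text
farL [652.3 295.3]
farR [650.2  82.9]
div far [650.  186.9]
cross [548.6 192. ]
L cross [546.7 291.2]
yR cross [548.   82.8]
stub tip [637.5 140.7]
```

```bash
python3 -m pendant '[[0.001,0.0015,0.04,0,0,0,0.03],[0,0,0.04,0,0,0,0.03],[0,0,0.02,0,0,0,0.03],[0,0,0.006,0,0,0,0.03],[0,0,0.004,0,0,0,0.03],[0,0,0,0,0,0,0.03],[0,0,0,0,0,0,0.03]]'
```

```text
clock: 5.9
position: [591.1, 137.7, 41.8]
ee_rot: [1.0, 0.0, 0.001, -0.001]
contact_force: [0.4, 1.2, -1.4]
gripper_width: 46.6
grasp_force: 62.8
```

```bash
python3 -m pendant '[[0,0,0.002,0,0,0,0.03],[0,0,0.001,0,0,0,0.03],[0,0,0,0,0,0,0.03]]'
```

```text
clock: 6.2
position: [590.5, 137.8, 38.3]
ee_rot: [1.0, 0.001, 0.001, -0.0]
contact_force: [-1.7, 0.1, 2.4]
gripper_width: 46.7
grasp_force: 63.3
```

```bash
python3 -m pendant '[[0,0,0,0,0,0,0.056],[0,0,0,0,0,0,0.058],[0,0,0,0,0,0,0.058],[0,0,-0.02,0,0,0,0.058],[0,0,-0.04,0,0,0,0.058],[0,0,-0.05,0,0,0,0.06],[0,0,-0.05,0,0,8.5,0.06],[0,0,0,0,0,8.5,0.06],[0,0,0,0,0,8.5,0.06],[0,0,0,0,0,8.5,0.06],[0,0,0,0,0,8.5,0.06],[0,0,0,0,0,8.5,0.06]]'
python3 - <<'E'
from h import *
s=arm.read_state(); print(s['joints'],s['position']); snap('scene','s3')
a=cv2.imread('pics/s3.png');cv2.imwrite('pics/s3c.png',cv2.resize(a[270:470,250:490],None,fx=2.5,fy=2.5))
E
```

```text
clock: 7.4
position: [590.0, 137.5, 197.2]
ee_rot: [0.902, -0.433, -0.0, 0.0]
contact_force: [0.7, -0.3, -0.1]
gripper_width: 59.7
grasp_force: 0.0
[ 4.95881188e-01  3.98666213e-01 -1.25861796e-01 -1.06371622e-04
 -1.04638565e+00  1.79826918e-01] [589.97909499 137.50356042 197.24624419]
```

View pics/s3c.png

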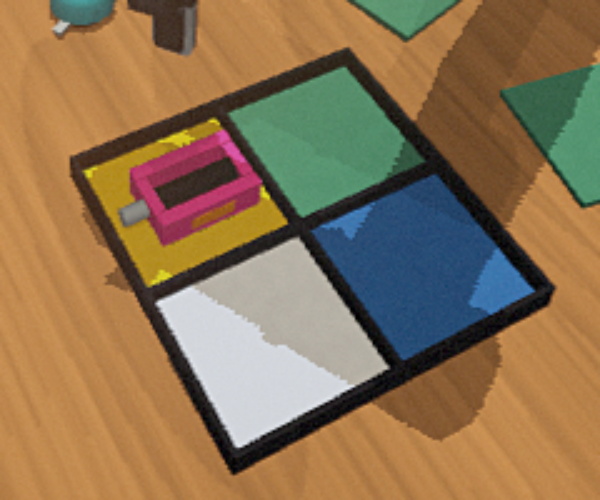

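The pedal lies flat on the yellow mat. Next is the grip.

```bash
python3 -m pendant '[[0,0,0,0,0,8.5,0.06],[0,0,0,0,0,8.5,0.06],[0,0,0,0,0,8.5,0.06],[0,0,0,0,0,8.2,0.06],[0.0442,-0.0141,0,0,0,0,0.06],[0.0442,-0.0141,0,0,0,0,0.06],[0.0442,-0.0141,0,0,0,0,0.06],[0.0442,-0.0141,0,0,0,0,0.06],[0.0442,-0.0141,0,0,0,0,0.06],[0.0442,-0.0141,0.04,0,0,0,0.06],[0,0,0.01,0,0,0,0.06],[0,0,0,0,0,0,0.06]]'
python3 - <<'E'
from h import *
d=snap('wrist','w3'); print(arm.read_state()['position'])
E
```

```text
clock: 8.65
position: [694.3, -111.8, 151.2]
ee_rot: [0.739, -0.673, -0.002, 0.002]
contact_force: [-0.5, -0.3, -1.1]
gripper_width: 60.2
grasp_force: 0.0
[ 695.2330709  -110.8913175   153.41166998]
```

View pics/w3.png

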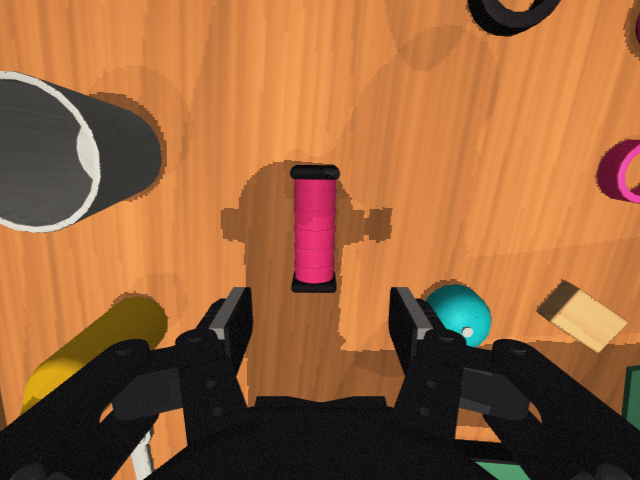

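The grip is aligned vertically, with its collars at (315,172) and (314,287).

```bash
python3 - <<'E'
from h import *
a=ground('w3',315,171,34);b=ground('w3',314,284,34);c=ground('w3',315,230,32);print(a,b,(a+b)/2,c, np.degrees(np.arctan2(*(a-b)[1::-1])))
E
```

```text
[ 701.98439853 -161.38163703   34.        ] [695.49950675 -80.41810576  34.        ] [ 698.74195264 -120.8998714    34.        ] [ 698.35787018 -120.49907939   32.        ] -85.4205874989035
```

```bash
python3 -m pendant '[[0.0093,-0.0028,0.04,0,0,0.6,0.06],[0,0,0.04,0,0,0,0.06],[0,0,0.025,0,0,0,0.06],[0,0,0.012,0,0,0,0.06],[0,0,0.006,0,0,0,0.06],[0,0,0,0,0,0,0.06],[0,0,0,0,0,0,0.03],[0,0,0,0,0,0,0.015],[0,0,0,0,0,0,0.015],[0,0,0,0,0,0,0.015],[0,0,0,0,0,0,0.015],[0,0,0,0,0,0,0.015]]'
```

```text
clock: 9.9
position: [700.6, -119.7, 33.9]
ee_rot: [0.736, -0.677, 0.001, -0.001]
contact_force: [-1.2, 1.0, 5.3]
gripper_width: 28.0
grasp_force: 59.8
```

```bash
python3 -m pendant '[[0,0,-0.03,0,0,0,0.015],[0,0,-0.045,0,0,0,0.015],[0,0,-0.045,0,0,4.7,0.015],[-0.0404,0.0231,0,0,0,0,0.015],[-0.0404,0.0231,0,0,0,0,0.015],[-0.0404,0.0231,0,0,0,0,0.015],[-0.0404,0.0231,0,0,0,0,0.015],[-0.0404,0.0231,0,0,0,0,0.015],[-0.0404,0.0231,0,0,0,0,0.015],[-0.0404,0.0231,0,0,0,0,0.015],[-0.0404,0.0231,0,0,0,0,0.015],[-0.0404,0.0231,0,0,0,0,0.015]]' && python3 -m pendant '[[0,0,0.02,0,0,0,0.015],[0,0,0.02,0,0,0,0.015],[0,0,0,0,0,0,0.015],[0,0,0,0,0,0,0.015]]'
python3 - <<'E'
from h import *
d=snap('wrist','w4'); print(arm.read_state()['position'])
E
```

```text
clock: 11.1
position: [489.9, 244.9, 151.9]
ee_rot: [0.707, -0.707, -0.0, -0.0]
contact_force: [0.4, 0.2, -1.3]
gripper_width: 27.9
grasp_force: 59.5
clock: 11.5
position: [491.3, 243.4, 111.8]
ee_rot: [0.708, -0.707, 0.0, 0.0]
contact_force: [0.5, 0.3, -0.7]
gripper_width: 28.2
grasp_force: 59.5
[491.76693914 243.64670685 112.45525902]
```

View pics/w4.png

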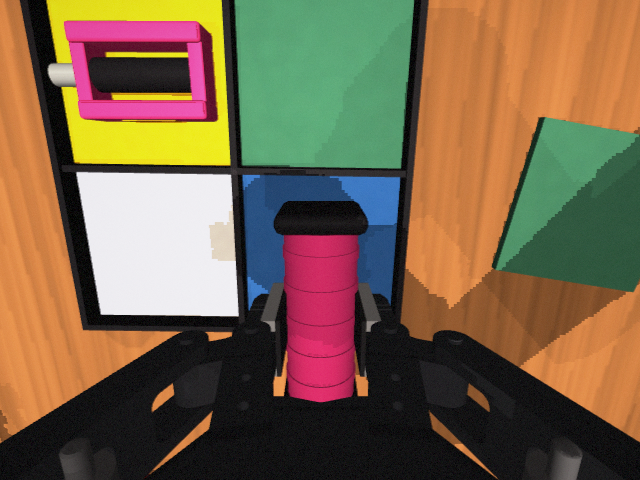

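```bash
python3 - <<'E'
from h import *
np.set_printoptions(suppress=True,precision=1)
for n,u,v,z in [('collar out L',280,203,112),('collar out R',362,203,112),('div at L',238,171,20),('div at R',404,174,20),('white L',66,168,20),('white BL',86,326,20),('white BR',240,324,20),('vdiv top',230,10,20),('rightwall outer top',425,5,20)]: print(n,ground('w4',u,v,z)[:2])
E
```

```text
collar out L [505.1 195.1]
collar out R [477.2 195.1]
div at L [540.4 191.4]
div at R [441.6 193.1]
white L [642.4 189.8]
white BL [649.7 294.5]
white BR [545.5 292.9]
vdiv top [539.3 107.7]
rightwall outer top [436.4 105.3]
```

```bash
python3 -m pendant '[[-0.002,0,0.03,0,0,0,0.015],[0,0,0.025,0,0,0,0.015],[0,0,0.012,0,0,0,0.015],[0,0,0.002,0,0,0,0.015],[0,0,0,0,0,0,0.015],[0,0,0,0,0,0,0.015]]'
python3 - <<'E'
from h import *
snap('scene','s5');a=cv2.imread('pics/s5.png');cv2.imwrite('pics/s5c.png',cv2.resize(a[270:450,310:490],None,fx=3,fy=3))
E
```

```text
clock: 12.15
position: [492.0, 246.2, 44.0]
ee_rot: [0.708, -0.707, 0.0, -0.001]
contact_force: [0.6, -0.5, 0.2]
gripper_width: 27.9
grasp_force: 59.5
```

View pics/s5c.png

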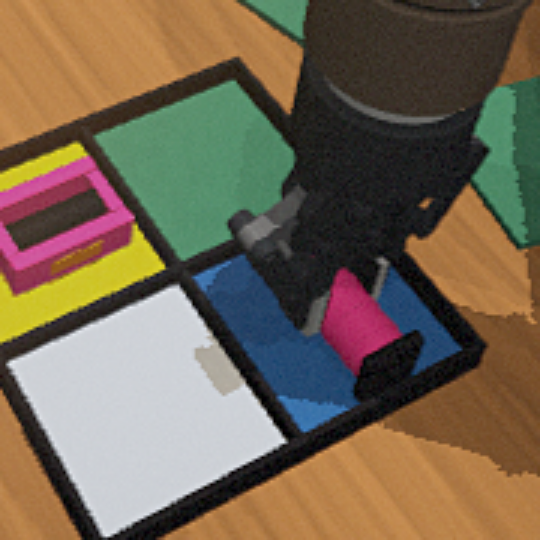

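The grip's collars sit inside the blue compartment's walls, so I'll lower it the last 4 mm.

```bash
python3 -m pendant '[[0,0,0.002,0,0,0,0.015],[0,0,0.0015,0,0,0,0.015],[0,0,0,0,0,0,0.015],[0,0,0,0,0,0,0.015]]'
```

```text
clock: 12.6
position: [491.4, 245.9, 40.0]
ee_rot: [0.708, -0.707, 0.0, -0.001]
contact_force: [-1.7, 0.6, 5.7]
gripper_width: 28.1
grasp_force: 60.0
```

```bash
python3 -m pendant '[[0,0,0,0,0,0,0.045],[0,0,0,0,0,0,0.05],[0,0,-0.02,0,0,0,0.05],[0,0,-0.04,0,0,0,0.05],[0,0,-0.05,0,0,0,0.06],[0,0,-0.05,0,0,7.85,0.07],[0,0,0,0,0,7.85,0.07],[0,0,0,0,0,7.85,0.07],[0,0,0,0,0,7.85,0.07],[0,0,0,0,0,7.85,0.07],[0,0,0,0,0,7.85,0.07],[0,0,0,0,0,7.85,0.07]]' && python3 -m pendant '[[0.029,-0.0383,0,0,0,0,0.07],[0.029,-0.0383,0,0,0,0,0.07],[0.029,-0.0383,0,0,0,0,0.07],[0.029,-0.0383,0,0,0,0,0.07],[0.029,-0.0383,0,0,0,0,0.07],[0.029,-0.0383,0,0,0,0,0.07],[0.029,-0.0383,0,0,0,0,0.07],[0.029,-0.0383,0,0,0,0,0.07],[0.029,-0.0383,0,0,0,0,0.07],[0.029,-0.0383,0.02,0,0,0,0.07],[0.029,-0.0383,0.02,0,0,0,0.07],[0,0,0,0,0,0,0.07]]'
python3 - <<'E'
from h import *
d=snap('wrist','w5'); print(arm.read_state()['position'])
d=snap('scene','s6');a=cv2.imread('pics/s6.png');b=cv2.resize(a[270:470,260:490],None,fx=2,fy=2);w=cv2.imread('pics/w5.png')[0:400,120:520]
cv2.imwrite('pics/m5.png',np.hstack([b[:400],w][::1])[:, :800] if False else np.hstack([b[:400,:400],w]))
E
```

```text
clock: 13.8
position: [491.0, 245.5, 198.7]
ee_rot: [-0.299, 0.954, -0.0, -0.0]
contact_force: [-0.6, -0.2, -0.4]
gripper_width: 70.1
grasp_force: 0.0
clock: 15.0
position: [470.2, -282.5, 157.1]
ee_rot: [-0.298, 0.954, 0.002, -0.003]
contact_force: [0.0, -0.7, -0.2]
gripper_width: 70.1
grasp_force: 0.0
[ 471.00768116 -280.84767018  158.3992879 ]
```

View pics/m5.png

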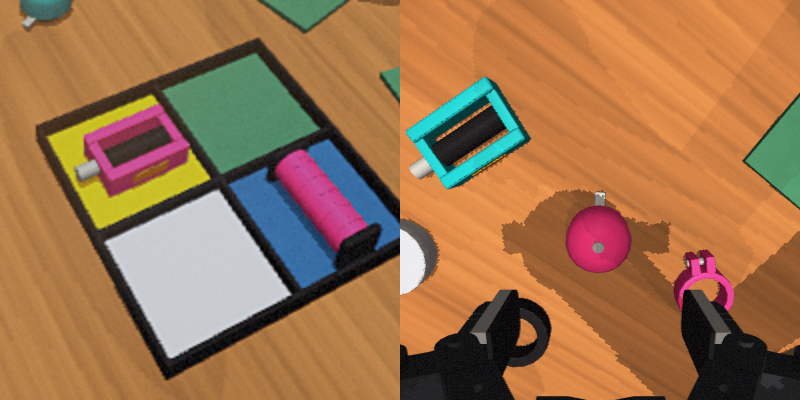

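Grip lies in the blue compartment. Bell button is at wrist pixel (318,247) and its lever at (320,198), so the tool is aligned.

```bash
python3 - <<'E'
from h import *
np.set_printoptions(suppress=True,precision=1)
for n,u,v,z in [('bell',318,247,40),('lever',320,194,6),('ring',426,290,20),('ears',423,263,12)]: print(n,ground('w5',u,v,z)[:2])
E
```

```text
bell [ 472.3 -281.6]
lever [ 444.4 -299.1]
ring [ 457.7 -187. ]
ears [ 442.2 -199.8]
```

```bash
python3 -m pendant '[[-0.001,-0.0007,0.04,0,0,0,0.066],[0,0,0.045,0,0,0,0.066],[0,0,0.025,0,0,0,0.066],[0,0,0.014,0,0,0,0.066],[0,0,0.006,0,0,0,0.066],[0,0,0,0,0,0,0.066],[0,0,0,0,0,0,0.045],[0,0,0,0,0,0,0.035],[0,0,0,0,0,0,0.035],[0,0,0,0,0,0,0.035],[0,0,0,0,0,0,0.035]]'
```

```text
clock: 16.2
position: [475.2, -278.8, 32.6]
ee_rot: [-0.302, 0.953, -0.001, 0.002]
contact_force: [0.3, 2.4, 5.7]
gripper_width: 47.6
grasp_force: 62.3
```

```bash
python3 -m pendant '[[0,0,-0.03,0,0,0,0.035],[0,0,-0.045,0,0,0,0.035],[0,0,-0.045,0,0,0,0.035],[0,0,0,0,0,7.04,0.035],[0,0,0,0,0,7.04,0.035],[0,0,0,0,0,7.04,0.035],[0,0,0,0,0,7.04,0.035],[0,0,0,0,0,7.04,0.035],[0,0,0,0,0,0,0.035]]'
```

```text
clock: 17.1
position: [473.6, -278.7, 151.0]
ee_rot: [0.001, 1.0, 0.0, 0.0]
contact_force: [0.5, -0.2, -1.0]
gripper_width: 48.0
grasp_force: 62.4
```

```bash
python3 -m pendant '[[-0.002,0.0463,0,0,0,0,0.035],[-0.002,0.0463,0,0,0,0,0.035],[-0.002,0.0463,0,0,0,0,0.035],[-0.002,0.0463,0,0,0,0,0.035],[-0.002,0.0463,0,0,0,0,0.035],[-0.002,0.0463,0,0,0,0,0.035],[-0.002,0.0463,0,0,0,0,0.035],[-0.002,0.0463,0,0,0,0,0.035],[-0.002,0.0463,0,0,0,0,0.035],[0,0,0.03,0,0,0,0.035],[0,0,0.02,0,0,0,0.035],[0,0,0,0,0,0,0.035]]'
python3 - <<'E'
from h import *
snap('wrist','w6');print(arm.read_state()['position'])
E
```

```text
clock: 18.3
position: [490.5, 137.3, 98.3]
ee_rot: [-0.001, 1.0, -0.001, -0.003]
contact_force: [0.4, -0.9, -1.1]
gripper_width: 47.9
grasp_force: 62.4
[491.79025292 137.618777   100.00924958]
```

View pics/w6.png

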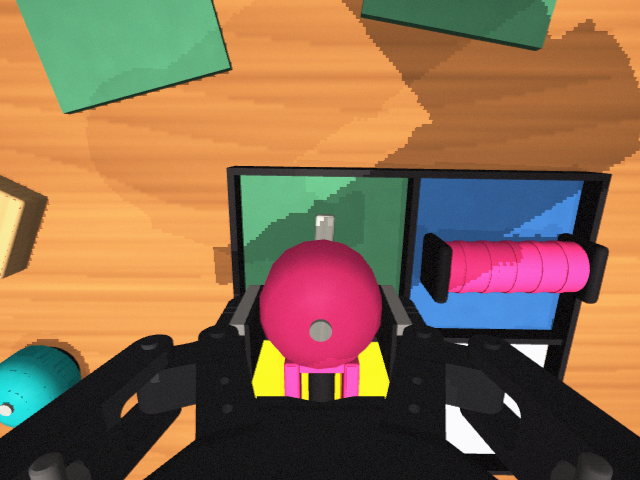

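```bash
python3 - <<'E'
from h import *
np.set_printoptions(suppress=True,precision=1)
for n,u,v,z in [('collar R top',607,245,40),('collar R low corner',593,302,6),('collar L top',421,237,40),('wall R outer top',609,175,20),('wall outer lower',590,265,20),('divider',410,240,20),('gr TL',231,168,20),('bell lever',325,217,75)]: print(n,ground('w6',u,v,z)[:2])
E
```

```text
collar R top [473.1 289.6]
collar R low corner [522.2 318.4]
collar L top [468.9 191. ]
wall R outer top [438.2 298.9]
wall outer lower [491.3 299.4]
divider [476.  190.7]
gr TL [434.7  88.3]
bell lever [451.1 140.1]
```

```bash
python3 -m pendant '[[0,0,0.03,0,0,0,0.035],[0,0,0.02,0,0,0,0.035],[0,0,0.007,0,0,0,0.035],[0,0,0.001,0,0,0,0.035],[0,0,0,0,0,0,0.035],[0,0,0,0,0,0,0.035]]'
```

```text
clock: 18.95
position: [493.4, 138.3, 44.1]
ee_rot: [0.001, 1.0, 0.001, 0.001]
contact_force: [1.0, -0.1, -1.5]
gripper_width: 48.3
grasp_force: 62.5
```

```bash
python3 -m pendant '[[0,0,0.003,0,0,0,0.035],[0,0,0.001,0,0,0,0.035],[0,0,0,0,0,0,0.035],[0,0,0,0,0,0,0.035]]'
```

```text
clock: 19.35
position: [492.5, 138.0, 38.8]
ee_rot: [0.001, 1.0, 0.0, 0.0]
contact_force: [-1.1, -0.5, -0.3]
gripper_width: 48.0
grasp_force: 62.5
```

```bash
python3 -m pendant '[[0,0,0.001,0,0,0,0.035],[0,0,0.0005,0,0,0,0.035],[0,0,0,0,0,0,0.035]]'
```

```text
clock: 19.65
position: [492.5, 138.0, 38.7]
ee_rot: [0.0, 1.0, -0.0, 0.0]
contact_force: [-4.6, -1.1, 11.0]
gripper_width: 48.1
grasp_force: 63.7
```

```bash
python3 -m pendant '[[0,0,0,0,0,0,0.055],[0,0,0,0,0,0,0.06],[0,0,0,0,0,0,0.06],[0,0,-0.02,0,0,0,0.06],[0,0,-0.04,0,0,0,0.06],[0,0,-0.05,0,0,0,0.06],[0,0,-0.05,0,0,-8.4,0.06],[0,0,0,0,0,-8.4,0.06],[0,0,0,0,0,-8.4,0.06],[0,0,0,0,0,-8.4,0.06],[0,0,0,0,0,-8.4,0.06]]' && python3 -m pendant '[[0.034,-0.0313,0,0,0,0,0.065],[0.034,-0.0313,0,0,0,0,0.065],[0.034,-0.0313,0,0,0,0,0.065],[0.034,-0.0313,0,0,0,0,0.065],[0.034,-0.0313,0,0,0,0,0.065],[0.034,-0.0313,0.025,0,0,0,0.065],[0.034,-0.0313,0.025,0,0,0,0.065],[0,0,0,0,0,0,0.065]]'
python3 - <<'E'
from h import *
d=snap('wrist','w7'); print(arm.read_state()['position'])
d=snap('scene','s7');a=cv2.imread('pics/s7.png');b=cv2.resize(a[270:470,270:490],None,fx=2,fy=2);w=cv2.imread('pics/w7.png')[0:400,140:500]
cv2.imwrite('pics/m7.png',np.hstack([b,w]))
E
```

```text
clock: 20.75
position: [492.4, 137.8, 197.1]
ee_rot: [-0.36, 0.933, 0.0, -0.0]
contact_force: [0.5, 0.8, -0.0]
gripper_width: 59.9
grasp_force: 0.0
clock: 21.55
position: [458.9, -183.1, 146.1]
ee_rot: [-0.354, 0.935, 0.002, -0.003]
contact_force: [0.1, 0.4, 0.4]
gripper_width: 64.9
grasp_force: 0.0
[ 460.39510643 -181.76366468  147.66302053]
```

View pics/m7.png

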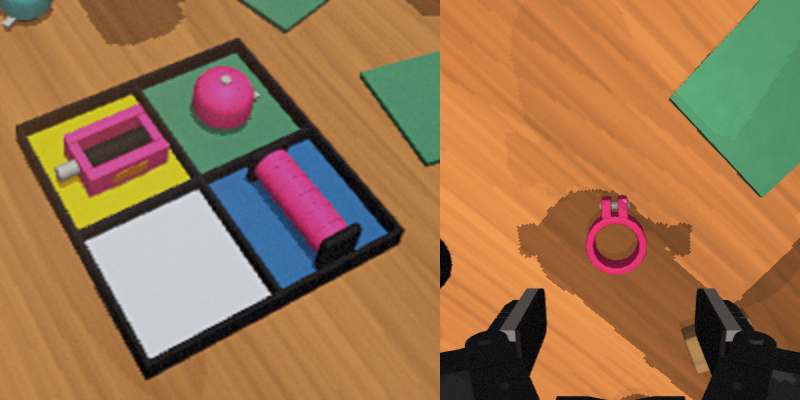

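The bell stands upright on the green mat. The ring is at wrist pixel (316,243) and aligned.

```bash
python3 - <<'E'
from h import *
print(ground('w7',316,243,20), ground('w7',315,200,14))
E
```

```text
[ 461.41633818 -183.44082762   20.        ] [ 438.80715882 -204.32458609   14.        ]
```

```bash
python3 -m pendant '[[0,0,0.04,0,0,0,0.062],[0,0,0.04,0,0,0,0.062],[0,0,0.025,0,0,0,0.062],[0,0,0.012,0,0,0,0.062],[0,0,0.005,0,0,0,0.062],[0,0,0,0,0,0,0.062],[0,0,0,0,0,0,0.062]]'
```

```text
clock: 22.35
position: [463.3, -179.1, 28.7]
ee_rot: [-0.358, 0.934, -0.001, 0.001]
contact_force: [0.3, -0.8, 0.1]
gripper_width: 62.0
grasp_force: 0.0
```

```bash
python3 -m pendant '[[0.004,-0.002,0,0,0,0,0.062],[0,0,0.001,0,0,0,0.062],[0,0,0,0,0,0,0.045],[0,0,0,0,0,0,0.03],[0,0,0,0,0,0,0.03],[0,0,0,0,0,0,0.03],[0,0,0,0,0,0,0.03]]'
```

```text
clock: 23.05
position: [460.7, -184.0, 27.7]
ee_rot: [-0.358, 0.934, -0.0, 0.0]
contact_force: [-1.8, -0.2, 6.8]
gripper_width: 44.7
grasp_force: 60.0
```

```bash
python3 -m pendant '[[0,0,-0.03,0,0,0,0.03],[0,0,-0.045,0,0,0,0.03],[0,0,-0.045,0,0,0,0.03],[0,0,0,0,0,-8,0.03],[0,0,0,0,0,-8,0.03],[0,0,0,0,0,-8,0.03],[0,0,0,0,0,-8,0.03],[0,0,0,0,0,-8,0.03],[0,0,0,0,0,-8,0.03],[0,0,0,0,0,0,0.03]]' && python3 -m pendant '[[-0.0431,-0.0137,0,0,0,0,0.03],[-0.0431,-0.0137,0,0,0,0,0.03],[-0.0431,-0.0137,0,0,0,0,0.03],[-0.0431,-0.0137,0,0,0,0,0.03],[-0.0431,-0.0137,0,0,0,0,0.03],[-0.0431,-0.0137,0,0,0,0,0.03],[-0.0431,-0.0137,0,0,0,0,0.03],[-0.0431,-0.0137,0,0,0,0,0.03],[-0.0431,-0.0137,0,0,0,0,0.03],[-0.0431,-0.0137,0,0,0,0,0.03],[0,0,0,0,0,0,0.03],[0,0,0,0,0,0,0.03]]'
```

```text
clock: 24.05
position: [460.3, -183.8, 146.6]
ee_rot: [-0.706, 0.708, 0.0, -0.0]
contact_force: [-0.6, -0.5, -0.9]
gripper_width: 43.8
grasp_force: 61.3
clock: 25.25
position: [597.7, 247.7, 145.7]
ee_rot: [-0.706, 0.708, 0.0, -0.001]
contact_force: [-0.0, 0.9, -0.9]
gripper_width: 44.3
grasp_force: 61.3
```

```bash
python3 -m pendant '[[0,0,0.04,0,0,0,0.03],[0,0,0.04,0,0,0,0.03],[0,0,0.02,0,0,0,0.03],[0,0,0.006,0,0,0,0.03],[0,0,0.002,0,0,0,0.03],[0,0,0.001,0,0,0,0.03],[0,0,0,0,0,0,0.03],[0,0,0,0,0,0,0.03]]'
```

```text
clock: 26.05
position: [598.8, 247.3, 39.1]
ee_rot: [-0.707, 0.708, -0.0, 0.001]
contact_force: [-0.7, 0.9, -0.8]
gripper_width: 43.7
grasp_force: 61.3
```

```bash
python3 -m pendant '[[0,0,0.003,0,0,0,0.03],[0,0,0.001,0,0,0,0.03],[0,0,0,0,0,0,0.03],[0,0,0,0,0,0,0.03]]'
```

```text
clock: 26.45
position: [598.2, 247.1, 33.9]
ee_rot: [-0.707, 0.708, -0.0, 0.0]
contact_force: [-1.2, -0.4, 1.6]
gripper_width: 44.2
grasp_force: 61.5
```

```bash
python3 -m pendant '[[0,0,0.0005,0,0,0,0.03],[0,0,0,0,0,0,0.03],[0,0,0,0,0,0,0.05],[0,0,0,0,0,0,0.058],[0,0,0,0,0,0,0.058],[0,0,-0.02,0,0,0,0.058],[0,0,-0.04,0,0,0,0.058],[0,0,-0.05,0,0,0,0.058],[0,0,-0.05,0,0,0,0.058],[0,0,-0.02,0,0,0,0.058],[0,0,0,0,0,0,0.058],[0,0,0,0,0,0,0.058]]'
python3 - <<'E'
from h import *
snap('wrist','w8');snap('scene','s8');a=cv2.imread('pics/s8.png');b=cv2.resize(a[270:470,270:490],None,fx=2,fy=2);w=cv2.imread('pics/w8.png')[0:400,60:420]
cv2.imwrite('pics/m8.png',np.hstack([b,w]))
E
```

```text
clock: 27.65
position: [597.8, 246.9, 212.9]
ee_rot: [-0.706, 0.708, 0.0, 0.0]
contact_force: [-0.4, 0.3, -1.1]
gripper_width: 58.3
grasp_force: 0.0
```

View pics/m8.png

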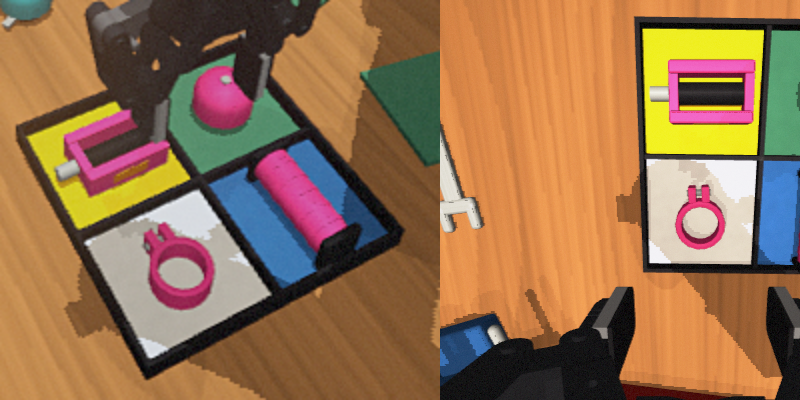

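The last picture shows the ring flat on the white mat, with the pedal, bell and grip each resting in their own compartments. Both turquoise parts are untouched and the gripper is clear.

```bash
python3 -c "
from bench import arm
print(arm.job_done())"
```

```text
the job is handed in; nothing more can be done
None
```

The job is handed in after about 28 s of robot time: the pedal is on yellow, the grip on blue, the bell on green and the clamp ring on white, all lying the way up they started, and I never touched the turquoise pedal and bell.

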